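# Push the board home against fence and stop

## Robot

A 6-joint arm with a two-finger parallel gripper is mounted at the origin on the work surface. World frame = base frame: x ahead of the robot, y to its left, z up, the work surface at z = 0. Lengths are in m, angles in rad, forces in N, time in s.
With the tool pointing down it reaches from about 0.35 to 0.775 m from the base axis. Payload 5.5 kg.
Tool frame: the origin (TCP) lies between the finger pads; the fingertips stand 14 mm ahead of it and the grasp point (between the pads) lies 5 mm behind it; z points along the fingers, y is the line along which they close (so a half turn about z gives the same grasp; the last joint's range is limited). The gripper opens to 85 mm and grips with 20 to 120 N. Pads are 22 mm wide; open, the fingers measure 114 mm over their backs; the gripper's body (76 mm by 85 mm) begins 54 mm behind the grasp point. The pads swing forward as they close: fully open they stand 13 mm farther back than shut.
Start: joints at [0.978, 0.313, 0.046, 1.304, 0, 1.431], TCP at [0.252, 0.517, 0.245] pointing down, gripper open.
Joint ranges: [-2.76, 2.76], [-0.86, 1.69], [-1.03, 1.26], [-2.2, 2.34], [-1.47, 1.5], [-3.14, 3.14]. Speed limits (rad/s): [2.57, 2.57, 3.14, 3.14, 3.14, 3.14].

## Interface

Orientations are given as a rotation vector (axis times angle).
In Python, from bench import arm, claw, monitor, eyes gives the robot as it stands. The module is installed in compiled form; this text tells all that it offers. Calls block until the motion is done:
- arm.move_to(position, orientation): joint-space move of the TCP to a pose.
- arm.move_linear(position, orientation=None, speed=0.15): straight line of the TCP; orientation=None keeps the orientation; speed is the mean speed in m/s.
- arm.movej(angles): joint-space move.
- claw.gripper_to(opening, f_grip=None): finger opening in m; f_grip is the grip in N (None keeps the last); returns when the fingers have stopped.
- arm.wait(seconds).
- arm.solve_ik(position, orientation): joint angles nearest the present ones, or None.
- monitor.get_state(): the state.
- eyes.capture(name): name is "scene" or "top" or "wrist"; returns a dict with "color" (384x512x3 uint8, red, green, blue), "depth" (384x512 float32, m along the optical axis (not along the pixel's ray), 0 where there is no reading), "mtx" (3x3 intrinsics, pixels), "world_from_camera" (4x4, takes a point from camera to world coordinates); the wrist camera has in their place "mount" (4x4, takes a point from camera to tool coordinates, whose origin is the TCP and whose axes are the flange's). Camera axes: x right, y up, looking along -z (the intrinsics and any distortion apply to the point x, -y, -z); pixel columns grow to the right and rows downward; lengths in m; the calibration is good to about 2 mm. The wrist camera is an equidistant fisheye: a pixel r from the principal point sees the ray r / f radians off the axis. A picture is of the moment at which its call begins: read the wrist's pose just before it.
A pose or a line that the arm cannot do raises arm.PlanningError and nothing moves.
- arm.sign_off(): hands the job in; it is judged then, once.
Trained networks look in a picture, given as the dict that the camera call returned (one of the last four; its "shot" number tells which), for a name from the list of things; names that differ only in an ending like _2 or _b are one class to them, and where a whole thing is asked for, a point or a joint stands for the part that bears it (a point fixed in the world has none). Each returns a list of dicts, best first, with "score" (0 to 1); they miss things now and then, are a little off and sometimes report something else, mostly with a low value. They report only what shows in the picture. A call takes as long as a camera call. They do not tell look-alikes from the thing itself.
- eyes.search_frame(picture, name): "location" ([row, column] in pixels, amid what is visible of it).
The state is a dict: "clock": time; "joint_positions": joint angles; "dq": joint speeds; "tau": joint torques, N m; "ee_pos": TCP position; "tool_rot": TCP orientation; "wrist_force": force on the tool from outside, world axes, zero at the start; "moment": the same for the moment, N m; "finger_gap": finger opening in m; "finger_force": force on a finger pad.
Only numpy, scipy, OpenCV 4.12 (cv2) and the standard library are available. Lean on these libraries where they do the work, as an engineer would, in place of code of your own. Each camera call takes 0.05 s, during which the arm holds its last target. There are 200 camera calls.

## Task

Push the larger loose board along the bench until one long edge lies flush against the dark fence and one end is up against the stop block, tight into the corner. Only push it with the fingers: do not grip it, lift it or tip it. Leave the offcut, glue bottle and wax tin where they are, and finish clear of everything.

Things in the scene. Friction and masses are not known exactly. Their poses are not given: they have to be found in the camera images.
- board: The work: the larger of the two loose pale wooden boards, a plain flat rectangular block 180 mm long (its y axis), 90 mm wide (its x axis), 25 mm thick, 0.18 to 0.35 kg, lying flat. Too wide to be gripped across. Origin: centre of its underside; z up.
- fence: Fence: a dark wooden batten screwed to the bench on the far side of the board, 440 mm long (its y axis), 24 mm wide (its x axis), 22 mm high. Immovable. Origin: centre of its underside. Its x axis points away from the robot, so the face that the board goes against is the plane x = -12 mm in its frame. It can stand up to about 0.2 rad askew.
- stop: Stop: dark wooden block screwed to the bench, square to the fence, near its left or right end (varies). 80 mm long (its x axis, parallel to the fence's), 24 mm thick (y axis), 22 mm high, from the fence's face towards the robot. Immovable. Origin: centre of its underside. The board's end goes against its face towards the fence's middle (y = 12 or -12 mm in its frame).
- offcut: Bystander: short offcut of the same pale wood, 100 x 60 x 25 mm, lying flat on the bench to one side, nearer the robot than the fence. Origin: centre of its underside.
- glue: Bystander: upright white glue bottle, 56 mm across, 110 mm tall, on the other side of the work from the offcut. Origin: centre of its underside.
- tin: Bystander: small flat metal wax tin, 44 mm across, 30 mm tall, standing before the end of the fence that has no stop (its centre 205 mm from the fence's middle along it, 52 mm in front of the fence's centre line). Origin: centre of its underside.
Not all that is in view belongs to the job. What is shaped like the board but orange or yellow is not meant.

How it is judged:
At the end, for the whole second after the job is handed in: The board lies flat, at rest, its long edge within 4 mm of the fence's face and parallel to the fence within 0.03 rad, its end within 4 mm of the stop's inner face; the bystanders stand as they were (x of board in the frame of fence between -0.061 and -0.05 m and angle between the y axis of board and the y axis of fence, either way round below 0.03 rad and y of board in the frame of stop between -0.106 and 0.106 m and y of board in the frame of fence between -0.12 and 0.12 m and height (world z) of board below 0.004 m and angle between board's own z axis and vertical below 0.05 rad and linear speed of board below 0.01 m/s and angle between each of offcut, glue, tin's own z axis and vertical below 0.15 rad); the robot touches nothing.
It fails at once if the board is lifted or tipped (underside centre over 8 mm up, or tilted over 0.12 rad) (height (world z) of board above 0.008 m or angle between board's own z axis and vertical above 0.12 rad).
It fails at once if the short offcut is moved by more than 15 mm (distance of offcut from where it was at the start of the episode above 0.015 m).
It fails at once if the glue bottle is moved by more than 15 mm (distance of glue from where it was at the start of the episode above 0.015 m).
It fails at once if the wax tin is moved by more than 15 mm (distance of tin from where it was at the start of the episode above 0.015 m).
It also fails if it takes over 59 s, if anything falls off the work surface, if the arm or the gripper's body presses on something with over 40 N, if the wrist force passes 120 N, or if a joint passes its speed limit or range.

## Working session

There is one attempt and no reset: what is moved stays moved. The work goes in short steps, each a Python script; the robot and the scene stay as the last script left them, time stands still between calls to the robot, and variables do not carry over. Pictures are saved under pics/ and viewed, at most 10 in all, crops included, and the job is handed in when it is done.

```bash
mkdir -p pics; cat > h.py <<'E'
import numpy as np, cv2
from bench import arm, claw, monitor, eyes
def pts(p):
    d=p["depth"]; K=p["mtx"]; T=p["world_from_camera"]
    v,u=np.mgrid[:d.shape[0],:d.shape[1]]
    P=np.stack([(u-K[0,2])/K[0,0]*d,-(v-K[1,2])/K[1,1]*d,-d],-1)
    W=P@T[:3,:3].T+T[:3,3]; W[d==0]=np.nan
    return W
def save(p,n): cv2.imwrite("pics/"+n,p["color"][...,::-1])
E
python3 - <<'E'
from h import *
for n in("top","scene"):
    p=eyes.capture(n); save(p,n+"0.png"); W=pts(p)
    np.savez(n+"0.npz",c=p["color"],W=W)
    for o in("board","fence","stop","offcut","glue","tin"):
        for r in eyes.search_frame(p,o)[:3]:
            i,j=map(int,r["location"]); print(n,o,round(r["score"],2),(i,j),W[i,j].round(3))
s=monitor.get_state(); print(s["clock"],s["tool_rot"],s["wrist_force"])
E
```

```text
top board 0.74 (239, 207) [0.339 0.088 0.025]
top board 0.64 (275, 338) [ 0.228 -0.314  0.03 ]
top board 0.59 (142, 378) [ 0.65  -0.456  0.026]
top fence 0.9 (131, 239) [ 0.687 -0.009  0.028]
top stop 0.45 (145, 307) [ 0.642 -0.228  0.023]
top offcut 0.88 (212, 332) [ 0.423 -0.302  0.026]
top glue 0.88 (206, 138) [0.429 0.285 0.111]
top tin 0.48 (150, 184) [0.626 0.167 0.024]
scene board 0.89 (151, 274) [0.357 0.081 0.024]
scene board 0.71 (189, 138) [ 0.232 -0.315  0.025]
scene board 0.65 (338, 181) [ 0.669 -0.457  0.023]
scene fence 0.91 (248, 318) [ 0.695 -0.068  0.024]
scene stop 0.75 (271, 256) [ 0.646 -0.229  0.024]
scene offcut 0.72 (234, 181) [ 0.439 -0.307  0.025]
scene glue 0.91 (127, 343) [0.449 0.282 0.07 ]
scene tin 0.75 (189, 363) [0.639 0.165 0.031]
0.7 [7.05178500e-01 3.06135551e+00 3.25001604e-04] [-0.73675169  0.37675435  0.07474005]
```

View pics/top0.png

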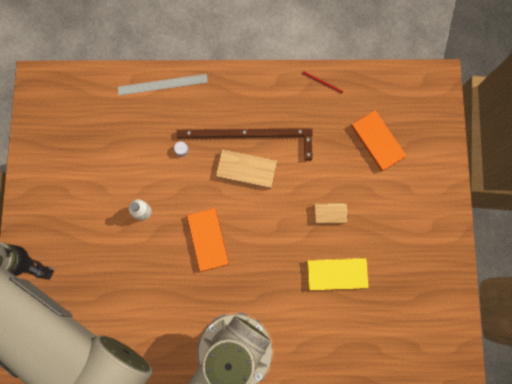

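View pics/scene0.png

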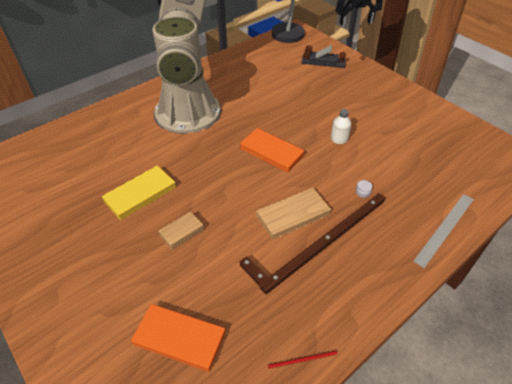

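Top view: the pale board is at row 169, col 246. Look-alikes are orange at (239,207) and (142,378), yellow at (275,338), and the smaller pale offcut at (212,332). The networks' "board" hits are all on the coloured decoys, so I choose the large pale one at (169,246). The fence runs along row 132 with the stop at its right end (145,308) and the tin at (148,180).

```bash
cat >> h.py <<'E'
def rects(W,c):
    """raised objects -> {name: (cx,cy,long axis angle from +y, L, W)}, averaged over colour masks"""
    hsv=cv2.cvtColor(c,cv2.COLOR_RGB2HSV)
    z=W[...,2]; m=((z>0.013)&(z<0.04)&(W[...,0]>.3)&(W[...,0]<.8)&(abs(W[...,1])<.42)).astype(np.uint8)
    n,l,st,ce=cv2.connectedComponentsWithStats(m)
    out=[]
    for i in range(1,n):
        if st[i,4]<60: continue
        P=W[l==i]; (x,y),(a,b),t=cv2.minAreaRect((P[:,:2]*1000).astype(np.float32))
        if a<b: a,b,t=b,a,t+90
        col=c[l==i].mean(0).round()
        out.append((ce[i].round(),st[i,4],[round(v,1) for v in(x,y,a,b)],round((t-90+90)%180-90,2),np.median(P[:,2]).round(4),col))
    return out
E
python3 - <<'E'
from h import *
for n in("top","scene"):
    f=np.load(n+"0.npz"); print(n)
    for r in rects(f["W"],f["c"]): print(*r)
c=np.load("top0.npz")["c"][115:200,165:325]
cv2.imwrite("pics/crop.png",cv2.resize(c[...,::-1],None,fx=4,fy=4,interpolation=cv2.INTER_CUBIC))
E
```

```text
top
[361. 129.] 256 [686.2, -397.0, 101.1, 46.0] -89.68 0.0247 [228. 115.  37.]
[253. 135.] 1225 [645.9, -26.6, 437.7, 106.5] 0.42 0.0215 [103.  61.  38.]
[181. 148.] 147 [630.2, 178.3, 40.9, 40.8] 52.25 0.0293 [204. 192. 192.]
[246. 169.] 1582 [564.3, -32.4, 180.3, 92.5] -11.63 0.025 [222. 174. 112.]
[330. 213.] 624 [419.5, -297.2, 99.9, 60.5] 0.07 0.0247 [215. 166. 106.]
[206. 231.] 1195 [358.2, 92.3, 138.9, 90.4] -75.9 0.0251 [242. 128.  43.]
scene
[340. 137.] 114 [438.8, 285.1, 56.7, 31.3] -57.23 0.027 [196. 186. 169.]
[278. 152.] 1016 [358.7, 92.1, 144.1, 95.7] -75.87 0.0246 [226. 107.  43.]
[364. 188.] 192 [633.3, 178.8, 43.4, 42.6] -42.64 0.0287 [188. 177. 180.]
[293. 212.] 1906 [567.2, -31.5, 182.7, 94.0] -12.29 0.0248 [205. 156. 104.]
[309. 248.] 1836 [647.9, -24.6, 441.6, 105.6] 0.25 0.0218 [82. 46. 31.]
[181. 229.] 817 [421.8, -296.9, 100.1, 63.7] -0.18 0.0245 [193. 146.  97.]
[209. 333.] 578 [689.2, -418.2, 89.9, 56.1] -58.93 0.0248 [225. 107.  43.]
```

View pics/crop.png

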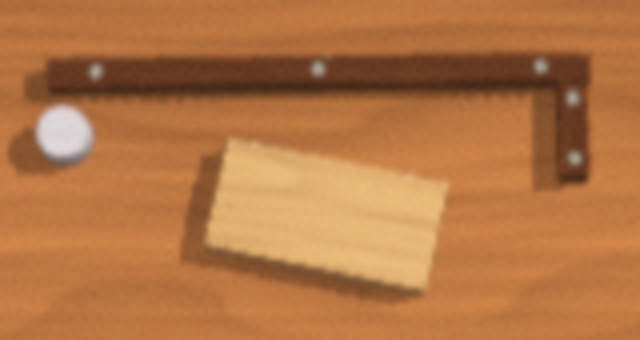

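The crop confirms a plain pale 180×92 mm board lying in front of the L of fence and stop, turned about 12°. Plan: straighten it with a two-finger push towards the fence, push it along to the stop, then push it home.

```bash
cat >> h.py <<'E'
from scipy.spatial.transform import Rotation as R
def ori(yaw):  # tool down, tool y axis at yaw from world +y
    return (R.from_euler("z",yaw)*R.from_rotvec([0,np.pi,0])).as_rotvec()
def push(p0,p1,o,step=0.004,speed=0.04,fmax=25,start=None):
    """straight push in chunks, stop on force; returns force along push"""
    p0,p1=map(np.array,(p0,p1)); u=(p1-p0)/np.linalg.norm(p1-p0); L=np.linalg.norm(p1-p0)
    f0=np.array(monitor.get_state()["wrist_force"]); f=0; s=0; log=[]
    while s<L-1e-6:
        s=min(s+step,L); arm.move_linear(p0+u*s,o,speed=speed)
        f=-(np.array(monitor.get_state()["wrist_force"])-f0)@u; log.append(round(float(f),1))
        if f>fmax: break
    st=monitor.get_state(); print("push",np.round(st["ee_pos"],4),log,"t",round(st["clock"],1)); return p0+u*s
E
python3 - <<'E'
from h import *
for n in("top","scene"):
    W=np.load(n+"0.npz")["W"]; z=W[...,2]
    m=(z>.015)&(z<.03)&(abs(W[...,1]+.025)<.24)&(W[...,0]>.665)&(W[...,0]<.72); P=W[m]
    sel=P[P[:,1]>-.2]
    v=cv2.fitLine(sel[:,:2].astype(np.float32),cv2.DIST_HUBER,0,.01,.01).ravel(); print(n,"fence",v,np.degrees(np.arctan2(-v[0],v[1])))
    m=(z>.015)&(z<.03)&(abs(W[...,1]+.235)<.04)&(W[...,0]>.59)&(W[...,0]<.66); P=W[m]
    print("stop",np.percentile(P[:,1],[2,50,98]),P[:,0].min())
o=ori(0)
arm.move_to([.455,-.03,.2],o); claw.gripper_to(.06)
arm.move_linear([.455,-.03,.023],o)
s=monitor.get_state(); print(s["clock"],s["ee_pos"],s["tool_rot"],s["wrist_force"],s["finger_gap"])
for y in(np.pi/2,-np.pi/2): print(y,arm.solve_ik([.61,.09,.023],ori(y)))
p=eyes.capture("scene"); save(p,"s1.png")
E
```

```text
top fence [ 0.0094816  -0.99995506  0.6841223  -0.01463103] -179.45674
stop [-0.24138878 -0.23094837 -0.22048982] 0.5940525405683665
scene fence [ 0.01005974 -0.9999494   0.6888931  -0.10432296] -179.42361
stop [-0.24223629 -0.23132921 -0.21859582] 0.5960174133594944
4.5083 [ 0.45566424 -0.0301763   0.0236397 ] [ 4.48335869e-05  3.14029337e+00 -5.03751608e-04] [-0.00164957  0.0768696   0.87715513] 0.060012602338181065
1.5707963267948966 [ 0.0163744   0.54046515 -0.17918739  0.85114378  0.         -1.55442193]
-1.5707963267948966 [ 0.0163744   0.54046515 -0.17918739  0.85114378  0.          1.58717072]
```

View pics/s1.png

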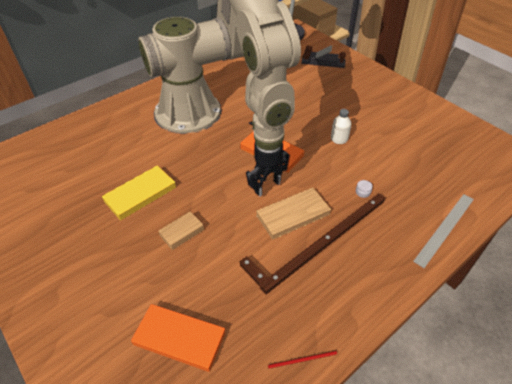

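The gripper is behind the board at about (180,265) with its fingers clear. Now the straightening push, using the fence yaw of 0.0098 rad.

```bash
python3 - <<'E'
from h import *
o=ori(.0098)
e=push([.455,-.03,.023],[.553,-.03,.023],o)
arm.move_linear([e[0]-.03,-.03,.023],o)
arm.move_linear([e[0]-.03,-.03,.12],o)
arm.move_to([.60,.12,.12],ori(np.pi/2+.0098-np.pi))   # over the free left side
for n in("top","scene"):
    p=eyes.capture(n); save(p,n+"2.png")
    for r in rects(pts(p),p["color"]): print(n,*r)
print(monitor.get_state()["clock"])
E
```

```text
push [ 0.5532 -0.03    0.023 ] [-0.5, 0.4, 0.7, -1.1, 0.1, -0.2, 0.6, 1.3, -1.1, -0.4, 0.5, -0.2, -0.4, 0.7, -0.3, 0.8, -0.1, -0.6, -0.0, -0.6, 0.5, 0.3, 0.7, -0.1, -0.3] t 10.8
top [361. 130.] 260 [686.0, -397.4, 101.1, 44.8] -89.31 0.0237 [221. 109.  35.]
top [266. 135.] 1047 [651.0, -65.0, 360.0, 106.8] -1.2 0.0217 [100.  59.  37.]
top [244. 156.] 1577 [607.6, -25.6, 180.2, 92.1] 0.77 0.0248 [217. 168. 108.]
top [330. 213.] 621 [419.6, -297.6, 99.8, 59.9] 0.26 0.0247 [210. 162. 103.]
top [208. 231.] 996 [359.3, 88.0, 138.3, 81.3] -75.71 0.0253 [239. 126.  47.]
scene [278. 152.] 1009 [359.4, 93.0, 144.7, 94.0] -75.37 0.0247 [229. 111.  45.]
scene [364. 188.] 187 [633.6, 178.7, 41.1, 40.9] -37.94 0.0292 [194. 184. 186.]
scene [306. 221.] 1986 [609.9, -24.1, 182.5, 94.0] 0.33 0.0249 [210. 161. 108.]
scene [309. 248.] 1839 [648.5, -24.4, 441.1, 105.3] 0.21 0.0218 [85. 48. 32.]
scene [181. 229.] 819 [422.3, -296.3, 101.6, 63.4] 0.93 0.0245 [198. 151. 100.]
scene [209. 333.] 580 [689.1, -396.4, 105.1, 47.5] -89.38 0.0247 [229. 111.  44.]
13.675
```

View pics/scene2.png

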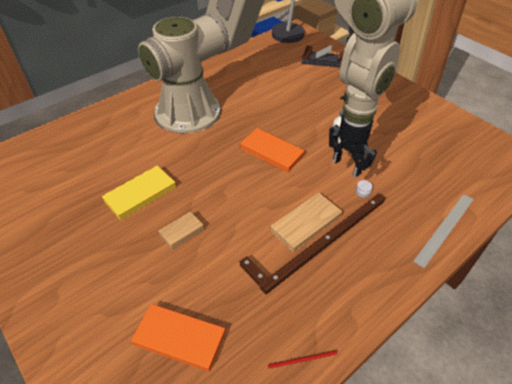

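The board now lies parallel to the fence, centre about (306,221) in the view, with a gap of about 20 mm. Next is the push to the stop, then home to the fence.

```bash
python3 - <<'E'
from h import *
a=.0098; o=ori(np.pi/2+a-np.pi); f=np.array([-np.sin(a),np.cos(a),0]); n=np.array([np.cos(a),np.sin(a),0])
b=np.array([.608,.105,.023])
arm.move_to(b+[0,0,.1],o); arm.move_linear(b,o)
e=push(b,b-f*.118,o)
e=push(e,e-f*.024,o,step=.0015,fmax=10)
arm.move_linear(e+f*.025,o); arm.move_linear(e+f*.025+[0,0,.1],o)
# to the near side, push home
o=ori(a); c=np.array([.53,-.129,.023])
arm.move_to(c+[0,0,.1],o); arm.move_linear(c,o)
e=push(c,c+n*.038,o,)
e=push(e,e+n*.022,o,step=.0015,fmax=12)
arm.move_linear(e-n*.03,o); arm.move_linear(e-n*.03+[0,0,.15],o); arm.move_to([.45,.05,.2],o)
for k in("top","scene"):
    p=eyes.capture(k); save(p,k+"3.png"); W=pts(p); np.savez(k+"3.npz",c=p["color"],W=W)
    for r in rects(W,p["color"]): print(k,*r)
print(monitor.get_state()["clock"])
c=cv2.imread("pics/top3.png")[115:200,165:325]
cv2.imwrite("pics/crop3.png",cv2.resize(c,None,fx=4,fy=4,interpolation=cv2.INTER_CUBIC))
E
```

```text
push [ 0.6092 -0.0132  0.023 ] [-0.4, 0.0, -0.4, -0.8, 0.4, 0.5, -0.8, 0.3, 0.5, 0.9, 0.9, -1.3, -0.1, -0.5, 1.0, 0.1, -0.7, 0.4, -0.1, -0.1, -0.1, 0.5, -0.4, -0.1, 0.4, -0.3, -1.4, 0.0, 0.9, -1.3] t 22.2
push [ 0.6092 -0.0281  0.023 ] [0.8, 1.7, 0.9, 1.8, 2.0, 1.5, 1.9, 1.7, 0.7, 3.0, 7.6, 11.6] t 25.2
push [ 0.5682 -0.1287  0.023 ] [-1.0, -0.0, 0.0, -0.1, -0.1, -0.5, 0.2, 0.8, -0.0, 0.4] t 31.3
push [ 0.5744 -0.1284  0.0226] [-1.0, -0.2, -0.1, 0.2, 5.3, 8.5, 11.5, 17.0] t 33.3
top [361. 130.] 257 [684.2, -396.9, 106.8, 46.1] 89.98 0.0243 [222. 110.  35.]
top [276. 144.] 2391 [640.5, -95.2, 300.5, 116.8] 0.44 0.024 [179. 133.  86.]
top [330. 213.] 618 [419.8, -297.1, 99.9, 60.2] 0.26 0.0245 [209. 161. 103.]
top [217. 235.] 282 [363.9, 64.0, 137.2, 33.1] -75.82 0.0252 [236. 125.  50.]
scene [340. 137.] 115 [443.0, 285.9, 56.1, 29.7] -45.08 0.0262 [202. 191. 175.]
scene [278. 152.] 1002 [359.1, 93.1, 142.6, 94.9] -76.18 0.0248 [229. 111.  45.]
scene [364. 188.] 186 [633.7, 178.7, 41.2, 41.2] -79.75 0.0285 [193. 182. 185.]
scene [294. 247.] 4002 [642.2, -24.5, 442.5, 116.1] 0.4 0.0235 [154. 111.  74.]
scene [181. 229.] 828 [422.0, -296.4, 101.4, 64.6] -0.6 0.0245 [197. 150. 100.]
scene [209. 332.] 576 [689.3, -396.0, 106.3, 47.9] -89.94 0.0247 [228. 110.  44.]
35.725
```

View pics/crop3.png

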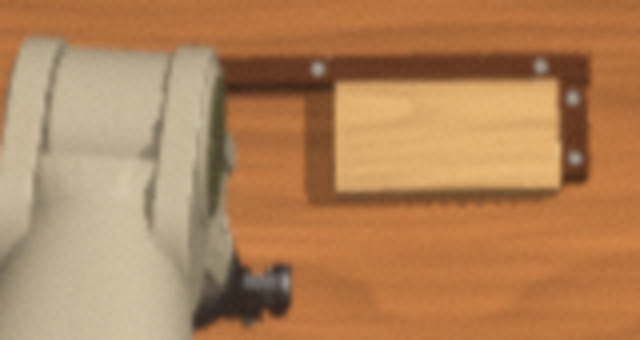

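The board (335–560 × 80–192 in the crop) sits against the fence and the stop. A quick numeric check of gaps and angle by colour before handing in.

```bash
python3 - <<'E'
from h import *
for k in("top","scene"):
    d=np.load(k+"3.npz"); W,c=d["W"],d["c"].astype(int)
    m=(W[...,2]>.013)&(W[...,2]<.03)&(W[...,0]>.56)&(W[...,0]<.72)&(abs(W[...,1]+.13)<.125)
    b=m&(c[...,0]>150); P=(W[b][:,:2]*1000).astype(np.float32); print(k,cv2.minAreaRect(P))
    q=W[m&(c[...,0]<=130)]; s=q[(q[:,0]<.66)&(q[:,1]<-.2)]; print("stop",np.percentile(s[:,1],[2,50,98]).round(4))
    g=q[(q[:,0]>.665)]; print("fence x",np.percentile(g[:,0],[2,50,98]).round(4))
E
```

```text
top ((636.4424438476562, -134.24832153320312), (105.14015197753906, 217.4235382080078), 0.22708585858345032)
stop [-0.2414 -0.2315 -0.2216]
fence x [0.6687 0.6866 0.6971]
scene ((636.5716552734375, -126.99136352539062), (103.37883758544922, 211.4244842529297), 0.27156421542167664)
stop [-0.242  -0.2318 -0.219 ]
fence x [0.6703 0.6887 0.7005]
```

```bash
python3 - <<'E'
from h import *
for k in("top","scene"):
    d=np.load(k+"3.npz"); W,c=d["W"],d["c"].astype(int)
    m=(W[...,2]>.013)&(W[...,2]<.03)&(W[...,0]>.56)&(W[...,0]<.72)&(abs(W[...,1]+.13)<.125)&(c[...,0]>150)
    m=cv2.morphologyEx(m.astype(np.uint8),cv2.MORPH_OPEN,np.ones((5,5)))
    print(k,cv2.minAreaRect((W[m>0][:,:2]*1000).astype(np.float32)))
E
```

```text
top ((631.9713134765625, -130.2197265625), (90.81082916259766, 179.75790405273438), 1.8533859252929688)
scene ((630.3759765625, -127.67353820800781), (91.03400421142578, 182.7758026123047), 0.4912866950035095)
```

Forces (11.6 N against the stop, 17 N against the fence) and positions both agree with contact on both faces to within the measurement noise. Handing in.

```bash
python3 -c "
from h import *
print(arm.sign_off(), monitor.get_state()['clock'])"
```

```text
the job is handed in; nothing more can be done
the job is handed in; nothing more can be done
```

The board is pushed into the corner, against the fence and the stop by contact force and by camera to about 2 mm, and the job is handed in at about 36 s; one of two camera fits of its angle read just over the limit, which I put down to noise, and no verdict came back.

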